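# Fit the feed roller and press its cover home

## Task

Lay the feed roller, which stands on its end, on its side in the two V saddles of the blue roller stand and let go of it. Then set the grey cover squarely over the stand and press it straight down until both spring catches snap, and finish while still holding it: keep the fingers pressing it firmly down on its rubber buffers, do not let go. Leave the control box, the wrench and the oil can alone.

Things in the scene. Friction and masses are not known exactly. Their poses are not given: they have to be found in the camera images.
- roller: Feed roller, about 300 g, 96 mm long: a black rubber band 32 mm in diameter, 54 mm long, in the middle, a bare steel end 28 mm in diameter, 21 mm long, on each side. It starts standing on one end. Origin: centre of the end it stands on; z runs along the roller. Either end may point either way in the stand.
- roller_mid (a point): Middle of the roller, on its axis, 48 mm from each end.
- stand: Roller stand, fixed to the table, works the same turned half round. Blue base plate 160 x 120 mm (x by y), 10 mm thick; origin: centre of its underside, z up. Two steel V saddles (45-degree faces, 10 mm thick, mouth 42 mm wide, tops 46 mm above the table) at y = +41 and -41 mm carry the roller's steel ends, the roller lying along y. Between the saddles 72 mm are free for fingers.
- saddle (a point): Where the middle of the lying roller must be: centre line of the stand, 44 mm above the table, axes as the stand's.
- catches (a point): Point between the two spring catches, on the stand's centre line at the height of their noses, 26.5 mm above the table. Each catch is a bent steel leaf 40 mm wide (y), outside the cover's legs; noses at x = +54 and -54 mm, above them the leaves flare out to x = +-69 mm, tops 49 mm above the table.
- cover: Snap cover, about 180 g, standing on two legs. Origin: centre of its underside, level with the feet; z up. Grey plate 110 x 90 mm (x by y), top 59 mm above the feet; legs at x = +50 and -50 mm, 56 mm wide, with a round bead outside each foot (114 mm over the beads). Fitted, its origin is over the stand's origin and its y along the stand's y, either way round.
- cover_grip (a point): In the cover's black grip bar, which stands on the plate: 16 mm wide (cover's x), 70 mm long (y), 30 mm high. This point is its middle, 80 mm above the feet, 21 mm above the plate, 9 mm below the bar's top: fit for the pads, fingers down and closing along x.
- buffer (a joint): Squeeze of the two rubber buffers under the legs, in m: 0 free, 0.005 full, 3 N per mm; the cover's weight alone gives 0.0007. Pressing on: feet about 29 mm above the table, beads meet the catches; force rises to 8 to 18 N at about 25 mm, then suddenly drops (gone by 21 mm); at 16 mm the feet meet the buffers and it rises again.
- control_box: Bystander: grey two-hand control box 110 x 130 x 70 mm with a black palm button under a guard, 125 mm high in all; origin under its centre.
- wrench: Bystander: a steel wrench lying on the table; origin underneath.
- oil_can: Bystander: steel can, 60 mm in diameter, 100 mm high; origin under its centre.
Things that resemble listed ones, but are neither listed nor needed, are in the scene too. What is shaped like the cover but turquoise or yellow is not meant.

How it is judged:
By the outcome, as a careful person would: the job done as asked, in the order asked, and still so for the second after the job is handed in, while the arm keeps its last pose, push and grip.
It also fails if it takes over 72 s, if anything falls off the work surface, if the arm or the gripper's body presses on something with over 40 N, if the wrist force passes 120 N, or if a joint passes its speed limit or range.

## Robot

A 6-joint arm with a two-finger parallel gripper is mounted at the origin on the work surface. World frame = base frame: x ahead of the robot, y to its left, z up, the work surface at z = 0. Lengths are in m, angles in rad, forces in N, time in s.
With the tool pointing down it reaches from about 0.375 to 0.975 m from the base axis. Payload 3.8 kg.
Tool frame: the origin (TCP) lies midway between the tips of the shut fingers; the grasp point (between the pads) lies 19 mm behind it; z points along the fingers, y is the line along which they close (so a half turn about z gives the same grasp; the last joint's range is limited). The gripper opens to 85 mm and grips with 20 to 120 N. Pads are 22 mm wide; open, the fingers measure 114 mm over their backs; the gripper's body (76 mm by 85 mm) begins 54 mm behind the grasp point. The pads swing forward as they close: fully open they stand 13 mm farther back than shut.
Start: joints at [1.086, 0.264, 1.604, -0, 1.274, -0.037], TCP at [0.292, 0.608, 0.231] pointing down, gripper open.
Joint ranges: [-2.63, 2.63], [-0.94, 2.18], [0.31, 2.57], [-1.31, 4.45], [0, 2.66], [-2.55, 2.55]. Speed limits (rad/s): [2.57, 2.57, 3.14, 3.14, 3.14, 3.14].

## Interface

Orientations are given as a rotation vector (axis times angle).
In Python, from workcell import bot, read_camera, camera_info, ticket gives the robot as it stands.
- The arm moves only by the tool servo_tool, never from a script. Its argument "targets" is a list of rows, each an object of numbers: "hand": the closure, from -1 (fully open) to 1 (shut); "x", "y", "z": the shift along the tool's x, y, z as a fraction of full scale; "roll": the turn about the tool's z as a fraction of full scale. In form: [{"hand": .., "x": .., "y": .., "z": .., "roll": ..}, ...]. A call has 1 to 10 rows; each row is the pose to reach, as a shift and turn from the pose commanded when the call began, along the tool's axes at that moment, turning the shorter way round; what a row does not reach only later rows make up. Full scale, the value 1, is 50 cm for a shift and 180 degrees for a turn. A row lasts 1/12 s, in which the tool goes at most 41.7 mm and 7.16 degrees, less where a joint would pass 70% of its speed; a pose out of reach is approached as far as the arm can. A call with a number of a shift or a turn outside -1 to 1 is refused whole. A call with a gripper value outside its range is refused whole. The fingers move at their own pace and stop on an object; "grip_force" is the grip in N (left out, the last holds). Time passes only in rows, so rows that repeat a pose let the fingers close. It gives the time, the measured TCP pose, the force, the opening and the grip force at its end, in the units of the state.
- bot.read_state(): the state, without advancing time (a new reading comes with each control period).
- read_camera(name): name is "side" or "top"; returns the picture (384x512x3 uint8, red, green, blue); there is no depth.
- camera_info(name): a dict with "fx", "fy", "cx", "cy" (pixels), "k1" (the pictures are not rectified: a ray, as slopes to the right and down, at radius r is drawn at 1 + k1 r^2 times it, then the intrinsics apply), "eye" and "orientation" of the camera in the world. Camera axes: x right, y down, z forward; pixel columns grow to the right and rows downward; lengths in m; the calibration is good to about 2 mm. A picture is of the moment at which its call begins. camera_info takes no time and is no camera call.
- ticket.finish_job(): hands the job in; it is judged then, once.
The state is a dict: "time": time; "q": joint angles; "joint_vel": joint speeds; "joint_torque": joint torques, N m; "tool_pos": TCP position; "tcp_rot": TCP orientation; "wrist_force": force on the tool from outside, world axes, zero at the start; "torque": the same for the moment, N m; "width": opening from 0.0 (shut) to 1.0 (fully open); "grip_force": force on a finger pad.
Only numpy, scipy, OpenCV 4.12 (cv2) and the standard library are available. Lean on these libraries where they do the work, as an engineer would, in place of code of your own. Each camera call takes 0.05 s, during which the arm holds its last target. There are 200 camera calls.

## Working session

There is one attempt and no reset: what is moved stays moved. The work goes in short steps, Python scripts to look and compute and a tool call to move; the robot and the scene stay as the last step left them, time stands still between calls to the robot, and variables do not carry over. Pictures are saved under pics/ and viewed, at most 10 in all, crops included, and the job is handed in when it is done.

Besides the shell and the picture viewer there is one more tool, called after ">>>" as a command line: name --argument value ..., lists and objects as JSON in quotes. servo_tool: Moves the arm, as the interface text tells. Its arguments: {"type":"object","properties":{"targets":{"type":"array"},"grip_force":{"type":"number"}},"required":["targets"]}

```bash
mkdir -p pics
python3 - <<'E'
from workcell import bot, read_camera, camera_info
import cv2
for n in ("side","top"):
    cv2.imwrite(f"pics/{n}0.png",cv2.resize(read_camera(n)[:,:,::-1],None,fx=1.5,fy=1.5,interpolation=cv2.INTER_CUBIC))
    print(camera_info(n))
print(bot.read_state())
E
```

```text
{'fx': 420.6572364703858, 'fy': 420.6572364703858, 'cx': 253.95184631528153, 'cy': 189.59619755975018, 'k1': -0.1030273026204316, 'eye': array([ 0.2600894 , -0.86658217,  0.73079441]), 'orientation': array([-2.17447679,  0.32943126, -0.19939345])}
{'fx': 452.1897297317957, 'fy': 452.1897297317957, 'cx': 256.5077398094991, 'cy': 195.4432354060287, 'k1': -0.15648505542267596, 'eye': array([0.42126419, 0.00200848, 1.21474607]), 'orientation': array([-2.1369083 ,  2.18599917, -0.1199334 ])}
{'time': 0.1, 'q': array([ 1.08607878e+00,  2.64684962e-01,  1.60523565e+00, -4.42818079e-05,
        1.27371982e+00, -3.68760901e-02]), 'joint_vel': array([-0.00074703, -0.00188906, -0.00256647, -0.0012651 ,  0.00061636,
       -0.00027514]), 'joint_torque': array([ 4.46339427e-04, -5.16705465e+01, -3.68589556e+01, -7.67627557e-05,
        6.19161496e-03, -2.45178239e-05]), 'tool_pos': array([0.29197917, 0.60784467, 0.23008268]), 'tcp_rot': array([-0.69747531, -3.06268875,  0.00312454]), 'wrist_force': array([-0.58308721, -0.60157564, -0.48773796]), 'torque': array([ 0.03819347, -0.02337295,  0.05963505]), 'grip_force': 0.0, 'width': 1.0006762007564198}
```

View pics/side0.png

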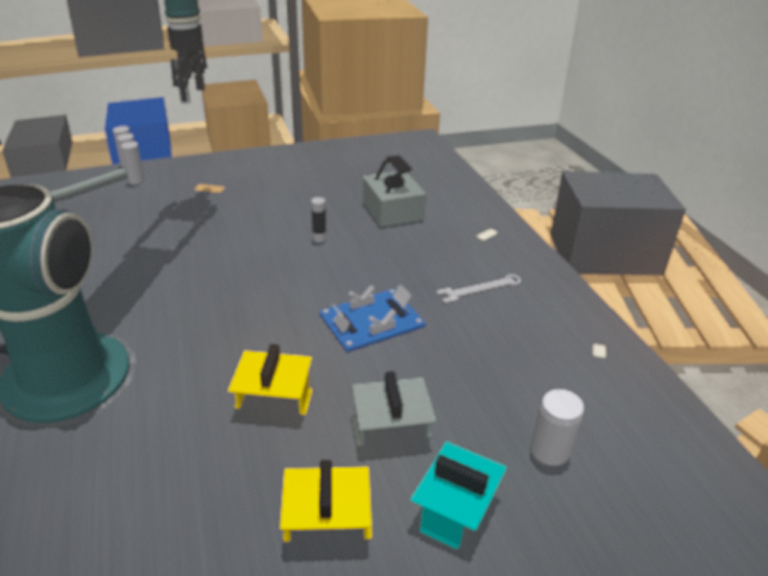

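View pics/top0.png

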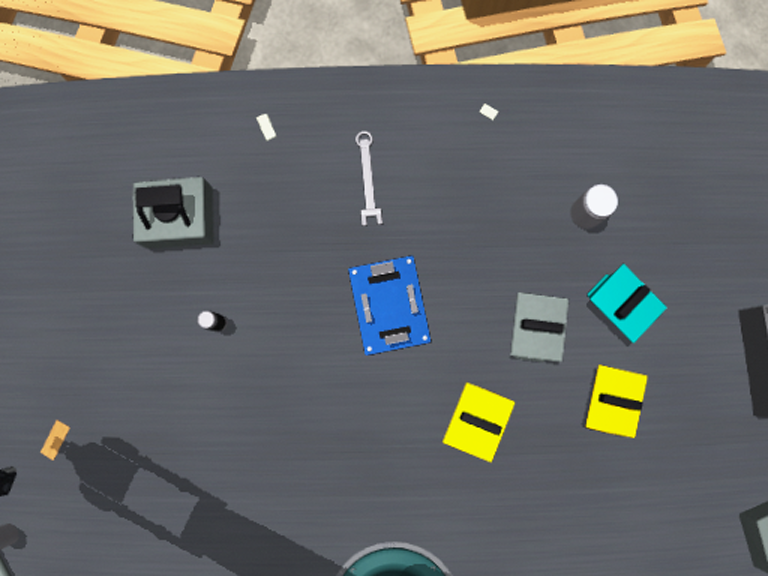

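Candidates for the cover in the top view: grey at (540,327), yellow at (479,422) and (616,401), turquoise at (627,303). The description says grey, so I choose (540,327). The only upright roller (black band, steel ends) is at (211,320); the handle-like rods at the left edge of the side view, (128,160), belong to the robot's background. The blue stand is at (390,305), the control box at (169,209), the wrench at (368,180) and the can at (600,202).

```bash
cat > h.py <<'E'
import numpy as np, cv2
from scipy.spatial.transform import Rotation as R
from scipy.optimize import minimize
from workcell import bot, read_camera, camera_info
I={n:camera_info(n) for n in("side","top")}
def proj(n,P):
    c=I[n]; p=(np.atleast_2d(P)-c["eye"])@R.from_rotvec(c["orientation"]).as_matrix()
    s=p[:,:2]/p[:,2:]; s=s*(1+c["k1"]*(s**2).sum(1,keepdims=True))
    return s*[c["fx"],c["fy"]]+[c["cx"],c["cy"]]
def unproj(n,uv,z):
    c=I[n]; d=(np.atleast_2d(uv)-[c["cx"],c["cy"]])/[c["fx"],c["fy"]]; s=d.copy()
    for _ in range(20): s=d/(1+c["k1"]*(s**2).sum(1,keepdims=True))
    r=np.c_[s,np.ones(len(s))]@R.from_rotvec(c["orientation"]).as_matrix().T
    return (c["eye"]+r*((z-c["eye"][2])/r[:,2:]))[:,:2]
def box(cx,cy,z0,z1,lx,ly): return np.array([[cx+a*lx/2,cy+b*ly/2,z] for a in(-1,1) for b in(-1,1) for z in(z0,z1)])
def cyl(z0,z1,r): t=np.linspace(0,6.28,40); return np.array([[r*np.cos(a),r*np.sin(a),z] for a in t for z in(z0,z1)])
def sil(n,parts,p,S=4):
    m=np.zeros((384*S,512*S),np.uint8); c,s=np.cos(p[2]),np.sin(p[2])
    for q in parts:
        w=np.c_[q[:,0]*c-q[:,1]*s+p[0],q[:,0]*s+q[:,1]*c+p[1],q[:,2]]
        h=cv2.convexHull(((proj(n,w)+.5)*S-.5).astype(np.float32)); cv2.fillConvexPoly(m,np.round(h).astype(int),255)
    return cv2.resize(m,(512,384),interpolation=cv2.INTER_AREA)/255.
def fit(masks,parts,p0):
    f=lambda p:sum(np.abs(sil(n,parts,p)-m).sum() for n,m in masks.items())
    sx=np.array([p0,p0+[.01,0,0],p0+[0,.01,0],p0+[0,0,.15]])
    r=minimize(f,p0,method="Nelder-Mead",options=dict(initial_simplex=sx,xatol=1e-5,fatol=.05,maxiter=300)); return r.x,r.fun,sum(m.sum() for m in masks.values())
STAND=[box(0,0,0,.01,.16,.12)]
COVER=[box(0,0,.056,.059,.11,.09),box(.05,0,0,.059,.005,.056),box(-.05,0,0,.059,.005,.056),box(0,0,.059,.089,.016,.07)]
ROLL=[cyl(0,.021,.014),cyl(.021,.075,.016),cyl(.075,.096,.014)]
E
python3 - <<'E'
from h import *
im={n:read_camera(n) for n in I}
hsv={n:cv2.cvtColor(v,cv2.COLOR_RGB2HSV) for n,v in im.items()}
def keep(m,uv,rad):
    k=np.zeros(m.shape,np.uint8); cv2.circle(k,uv,rad,1,-1); return m*k
# stand
ms={}
for n,uv in dict(top=(260,203),side=(248,212)).items():
    h=hsv[n]; m=keep(((h[...,0]>98)&(h[...,0]<125)&(h[...,1]>150)).astype(np.uint8),uv,50)
    c=max(cv2.findContours(m,0,2)[0],key=cv2.contourArea); m=cv2.drawContours(m*0,[cv2.convexHull(c)],-1,1,-1); ms[n]=m*1.
p0=np.r_[unproj("top",(260,203),.01)[0],.1]
for k in (("top",),("top","side")):
  b=min((fit({n:ms[n] for n in k},STAND,p0+[0,0,a]) for a in (0,1.57)),key=lambda r:r[1]); print("stand",k,b)
for n,uv in dict(top=(360,218),side=(262,270)).items():
    print(n,im[n][uv[1]-12,uv[0]-10],im[n][uv[1],uv[0]+45], im[n][uv[1],uv[0]],hsv[n][uv[1]-12,uv[0]-10])
for n,uv in dict(top=(141,214),side=(212,146)).items():
    c=im[n][uv[1]-25:uv[1]+25,uv[0]-30:uv[0]+30]; cv2.imwrite(f"pics/r_{n}.png",c[...,::-1])
a=[cv2.resize(im["top"][190:250,110:190],(400,300),interpolation=2),cv2.resize(im["side"][122:167,185:245],(400,300),interpolation=2),
cv2.resize(im["top"][180:255,310:410],(400,300),interpolation=2),cv2.resize(im["side"][235:310,215:315],(400,300),interpolation=2)]
cv2.imwrite("pics/crop1.png",np.vstack([np.hstack(a[:2]),np.hstack(a[2:])])[...,::-1])
E
```

```text
stand ('top',) (array([ 0.53823398, -0.00293629,  0.17863389]), np.float64(54.90196078431372), np.float64(2708.0))
stand ('top', 'side') (array([ 0.53822328, -0.00308471,  0.17059183]), np.float64(334.63529411764705), np.float64(4226.0))
top [156 171 165] [71 75 80] [40 40 43] [ 78  22 171]
side [150 158 153] [107 110 114] [46 47 46] [ 71  13 158]
```

View pics/crop1.png

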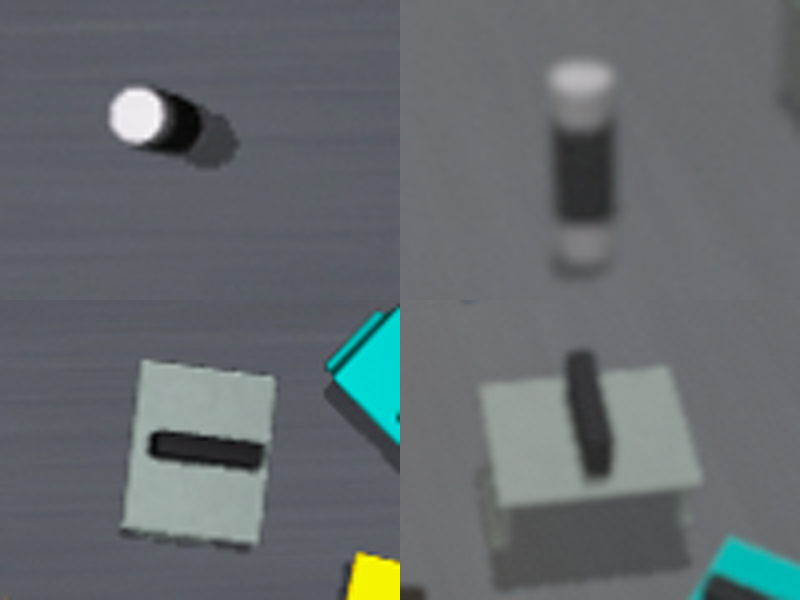

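The crop confirms the choice: the grey cover has its bar along world y (lower panels), and the roller stands upright with a white top end (upper panels).

Run:
```python
from h import *
im={n:read_camera(n) for n in I}
def comp(m,uv,rad):
    k=np.zeros(m.shape,np.uint8); cv2.circle(k,uv,rad,1,-1); m=m.astype(np.uint8)*k
    return max(cv2.findContours(m,0,1)[0],key=cv2.contourArea),m
ms={}
for n,uv,t in (("top",(360,218),115),("side",(262,270),135)):
    c,m=comp(im[n].mean(2)>t,uv,40 if n=="top" else 36)
    g=np.zeros(m.shape,np.uint8); cv2.drawContours(g,[cv2.convexHull(c)],-1,1,-1); ms[n]=g*1.; print(n,cv2.boundingRect(c))
p0=np.r_[unproj("top",(360,218),.059)[0],0.]
PL=COVER[:1]
for k in (("top",),("side",),("top","side")):
    b=min((fit({n:ms[n] for n in k},PL,p0+[0,0,a]) for a in (0,-.15)),key=lambda r:r[1]); print("cover",k,b)
# bar centre, top view
c,_=comp(im["top"].mean(2)<60,(360,218),18); r=cv2.minAreaRect(unproj("top",c[:,0,:].astype(float),.089).astype(np.float32)); print("bar",r)
c,m=comp(im["top"].mean(2)>150,(138,213),12); M=cv2.moments(m,True); u=(M["m10"]/M["m00"],M["m01"]/M["m00"]); print(u,M["m00"],"roller top",unproj("top",u,.096))
c,m=comp(im["side"].mean(2)>150,(212,135),8); print(cv2.boundingRect(m))
pr=unproj("top",u,.096)[0]; print("side pred top c",proj("side",np.r_[pr,.096]),"bottom",proj("side",np.r_[pr,0]))
print(R.from_rotvec(bot.read_state()["tcp_rot"]).as_matrix())
```

```text
top (340, 195, 39, 46)
side (235, 252, 55, 34)
cover ('top',) (array([ 0.48989398, -0.26074273, -0.1479907 ]), np.float64(46.9686274509804), np.float64(1522.0))
cover ('side',) (array([ 0.48851452, -0.26060635, -0.15044741]), np.float64(59.325490196078434), np.float64(1518.0))
cover ('top', 'side') (array([ 0.48923623, -0.26034602, -0.15546537]), np.float64(123.14509803921567), np.float64(3040.0))
bar ((0.4889124929904938, -0.2577012777328491), (0.07122181355953217, 0.016889138147234917), 81.47822570800781)
(136.7872340425532, 212.60638297872342) 94.0 roller top [[0.51249364 0.30516278]]
(208, 132, 8, 4)
side pred top c [[212.13483641 132.92664701]] bottom [[213.12165234 158.6418074 ]]
[[-9.01376991e-01  4.33035084e-01 -3.69639794e-04]
 [ 4.33035239e-01  9.01376752e-01 -6.58510514e-04]
 [ 4.80265610e-05 -7.53633282e-04 -9.99999715e-01]]
```

>>> servo_tool --targets '[{"hand": -1,"x": -0.66,"y": -0.355,"z": 0.16,"roll": 0.301},{"hand": -1,"x": -0.66,"y": -0.355,"z": 0.16,"roll": 0.301},{"hand": -1,"x": -0.66,"y": -0.355,"z": 0.16,"roll": 0.301},{"hand": -1,"x": -0.66,"y": -0.355,"z": 0.16,"roll": 0.301},{"hand": -1,"x": -0.66,"y": -0.355,"z": 0.16,"roll": 0.301},{"hand": -1,"x": -0.66,"y": -0.355,"z": 0.16,"roll": 0.301},{"hand": -1,"x": -0.66,"y": -0.355,"z": 0.16,"roll": 0.301},{"hand": -1,"x": -0.66,"y": -0.355,"z": 0.16,"roll": 0.301},{"hand": -1,"x": -0.66,"y": -0.355,"z": 0.16,"roll": 0.301},{"hand": -1,"x": -0.66,"y": -0.355,"z": 0.16,"roll": 0.301}]' --grip_force 20

```text
time: 1.13
tool_pos: [0.515, 0.3002, 0.1496]
tcp_rot: [2.02, 2.404, -0.005]
wrist_force: [0.2, 0.8, 0.5]
width: 1.0
grip_force: 0.0
```

>>> servo_tool --targets '[{"hand": -1,"x": 0,"y": 0,"z": 0,"roll": 0},{"hand": -1,"x": 0,"y": 0,"z": 0,"roll": 0},{"hand": -1,"x": 0,"y": 0,"z": 0,"roll": 0}]'

```text
time: 1.38
tool_pos: [0.5125, 0.3068, 0.1518]
tcp_rot: [-2.015, -2.41, -0.001]
wrist_force: [0.2, -0.6, -0.1]
width: 0.997
grip_force: 0.0
```

```bash
cat > st.py <<'E'
from h import *
import sys
s=bot.read_state(); M=R.from_rotvec(s["tcp_rot"]).as_matrix()
print("t",round(s["time"],2),"pos",s["tool_pos"].round(4),"yaw_y",round(np.degrees(np.arctan2(M[1,1],M[0,1])),2),"F",s["wrist_force"].round(1),"w_mm",round(s["width"]*85,1),"gf",round(s["grip_force"],1))
if len(sys.argv)>2:
    t=np.array([float(a) for a in sys.argv[1:4]]); print("shift xyz /0.5:",(M.T@(t-s["tool_pos"])/.5).round(4))
    if len(sys.argv)>4: print("roll",round((np.degrees(np.arctan2(M[1,1],M[0,1]))-float(sys.argv[4]))/180,4))
E
python3 st.py .5125 .305 .04 10.1
```

```text
t 1.38 pos [0.5125 0.3068 0.1518] yaw_y 10.2 F [ 0.2 -0.6 -0.1] w_mm 84.8 gf 0.0
shift xyz /0.5: [-0.0037 -0.0006  0.2235]
roll 0.0006
```

>>> servo_tool --targets '[{"hand": -1,"x": -0.004,"y": 0,"z": 0.06,"roll": 0},{"hand": -1,"x": -0.004,"y": 0,"z": 0.13,"roll": 0},{"hand": -1,"x": -0.004,"y": 0,"z": 0.19,"roll": 0},{"hand": -1,"x": -0.004,"y": 0,"z": 0.224,"roll": 0},{"hand": -1,"x": -0.004,"y": 0,"z": 0.224,"roll": 0},{"hand": 1,"x": -0.004,"y": 0,"z": 0.224,"roll": 0},{"hand": 1,"x": -0.004,"y": 0,"z": 0.224,"roll": 0},{"hand": 1,"x": -0.004,"y": 0,"z": 0.224,"roll": 0},{"hand": 1,"x": -0.004,"y": 0,"z": 0.224,"roll": 0},{"hand": 1,"x": -0.004,"y": 0,"z": 0.224,"roll": 0}]' --grip_force 20

```text
time: 2.22
tool_pos: [0.5138, 0.3043, 0.0412]
tcp_rot: [2.016, 2.409, 0.003]
wrist_force: [-2.2, -1.2, 2.5]
width: 0.373
grip_force: 19.7
```

>>> servo_tool --targets '[{"hand": 1,"x": 0,"y": 0,"z": 0,"roll": 0},{"hand": 1,"x": 0,"y": 0,"z": 0,"roll": 0},{"hand": 1,"x": 0,"y": 0,"z": 0,"roll": 0},{"hand": 1,"x": 0,"y": 0,"z": 0,"roll": 0}]'

```text
time: 2.55
tool_pos: [0.5137, 0.3041, 0.0409]
tcp_rot: [2.016, 2.409, 0.003]
wrist_force: [-2.1, -1.0, 7.0]
width: 0.371
grip_force: 19.2
```

```bash
python3 st.py .5125 .305 .04 10.1
```

```text
t 2.55 pos [0.5137 0.3041 0.0409] yaw_y 10.14 F [-2.1 -1.   7. ] w_mm 31.6 gf 19.2
shift xyz /0.5: [ 0.0021 -0.0021  0.0019]
roll 0.0002
```

>>> servo_tool --targets '[{"hand": 1,"x": -0.011,"y": 0,"z": -0.0006,"roll": 0},{"hand": 1,"x": -0.022,"y": 0,"z": -0.002,"roll": 0},{"hand": 1,"x": -0.033,"y": 0,"z": -0.002,"roll": 0},{"hand": 1,"x": -0.045,"y": 0,"z": -0.001,"roll": 0},{"hand": 1,"x": -0.056,"y": 0,"z": 0.001,"roll": 0},{"hand": 1,"x": -0.067,"y": 0,"z": 0.004,"roll": 0},{"hand": 1,"x": -0.067,"y": 0,"z": 0.004,"roll": 0}]'

```text
time: 3.13
tool_pos: [0.52, 0.2703, 0.039]
tcp_rot: [-2.018, -2.408, -0.003]
wrist_force: [-2.9, 1.0, 10.1]
width: 0.365
grip_force: 22.6
```

```bash
python3 st.py
python3 - <<'E'
from h import *
im=read_camera("side")[100:175,165:265]; cv2.imwrite("pics/tilt1.png",cv2.resize(im,(600,450),interpolation=2)[...,::-1])
E
```

```text
t 3.13 pos [0.52   0.2703 0.039 ] yaw_y 10.09 F [-2.9  1.  10.1] w_mm 31.1 gf 22.6
```

View pics/tilt1.png

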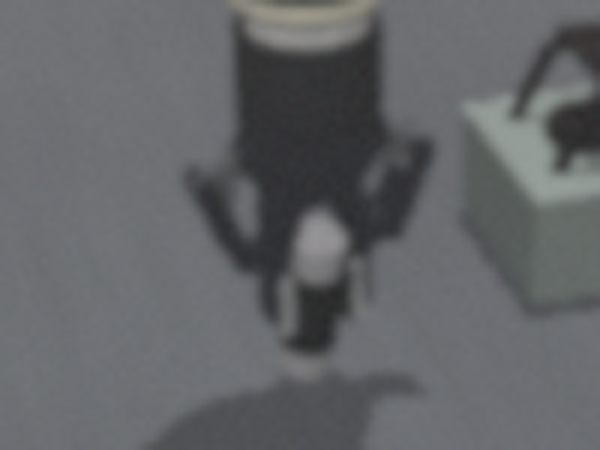

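The roller has tilted toward the camera in the grip: its top end face now shows at (320,235). Continuing the arc.

>>> servo_tool --targets '[{"hand": 1,"x": -0.01,"y": 0,"z": 0.003,"roll": 0},{"hand": 1,"x": -0.021,"y": 0,"z": 0.008,"roll": 0},{"hand": 1,"x": -0.031,"y": 0,"z": 0.014,"roll": 0},{"hand": 1,"x": -0.04,"y": 0,"z": 0.02,"roll": 0},{"hand": 1,"x": -0.048,"y": 0,"z": 0.028,"roll": 0},{"hand": 1,"x": -0.056,"y": 0,"z": 0.036,"roll": 0},{"hand": 1,"x": -0.063,"y": 0,"z": 0.045,"roll": 0},{"hand": 1,"x": -0.07,"y": 0,"z": 0.054,"roll": 0},{"hand": 1,"x": -0.075,"y": 0,"z": 0.062,"roll": 0},{"hand": 1,"x": -0.075,"y": 0,"z": 0.062,"roll": 0}]'

```text
time: 4.02
tool_pos: [0.5267, 0.2315, 0.0064]
tcp_rot: [2.015, 2.407, -0.001]
wrist_force: [-0.4, -5.2, 5.0]
width: 0.371
grip_force: 20.9
```

```bash
python3 st.py
python3 - <<'E'
from h import *
im=read_camera("side")[100:175,165:265]; cv2.imwrite("pics/tilt2.png",cv2.resize(im,(600,450),interpolation=2)[...,::-1])
E
```

```text
t 4.02 pos [0.5267 0.2315 0.0064] yaw_y 10.13 F [-0.4 -5.2  5. ] w_mm 31.6 gf 20.9
```

View pics/tilt2.png

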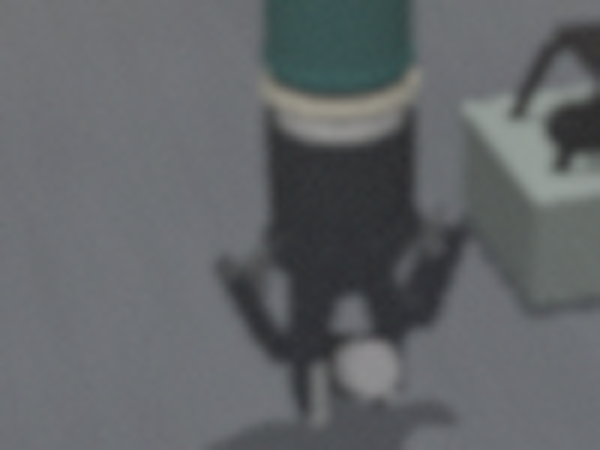

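>>> servo_tool --targets '[{"hand": 0,"x": 0,"y": 0,"z": 0,"roll": 0},{"hand": 0,"x": 0,"y": 0,"z": 0,"roll": 0},{"hand": 0,"x": 0,"y": 0,"z": 0,"roll": 0},{"hand": 0,"x": 0.015,"y": 0,"z": 0,"roll": 0},{"hand": 0,"x": 0.03,"y": 0,"z": 0,"roll": 0},{"hand": 0,"x": 0.03,"y": 0,"z": 0.006,"roll": 0},{"hand": 0,"x": 0.03,"y": 0,"z": 0.01,"roll": 0},{"hand": 0,"x": 0.03,"y": 0,"z": 0.01,"roll": 0}]'

```text
time: 4.73
tool_pos: [0.5224, 0.2487, 0.0005]
tcp_rot: [-2.015, -2.41, 0.002]
wrist_force: [0.0, 0.9, -0.3]
width: 0.498
grip_force: 0.0
```

```bash
python3 st.py
python3 - <<'E'
from h import *
a=cv2.resize(read_camera("side")[100:175,165:265],(400,300),interpolation=2);b=cv2.resize(read_camera("top")[170:245,110:210],(400,300),interpolation=2)
cv2.imwrite("pics/lay.png",np.hstack([a,b])[...,::-1])
E
```

```text
t 4.73 pos [5.224e-01 2.487e-01 5.000e-04] yaw_y 10.22 F [ 0.   0.9 -0.3] w_mm 42.3 gf 0.0
```

View pics/lay.png

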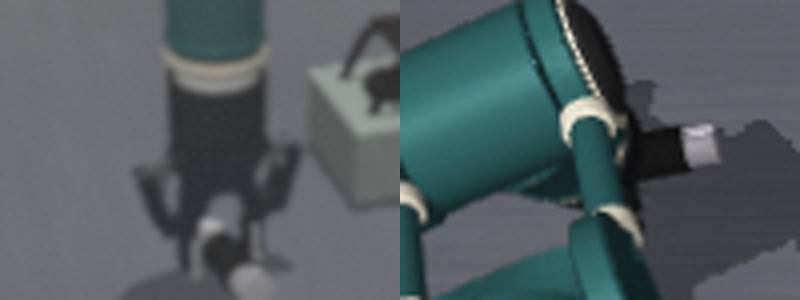

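The roller lies between the fingers, slightly skewed. Its front end face is at top-view crop (720,145), which is image pixel (190,206).

Run:
```python
from h import *
e=unproj("top",[(190,206),(182,203.5),(171.5,206)],.018); print(e)
s=bot.read_state(); M=R.from_rotvec(s["tcp_rot"]).as_matrix()
print(((np.c_[e,[0,0,0]]-s["tool_pos"])@M)[:,:2])
```

```text
[[0.53359516 0.18179998]
 [0.54076878 0.20329261]
 [0.53467269 0.23167414]]
[[-0.06750582 -0.00105636]
 [-0.04761958  0.00980327]
 [-0.01860741  0.00881977]]
```

>>> servo_tool --targets '[{"hand": 0,"x": -0.018,"y": 0,"z": 0,"roll": 0},{"hand": 0,"x": -0.036,"y": 0,"z": 0,"roll": 0},{"hand": 0,"x": -0.036,"y": 0,"z": 0,"roll": 0},{"hand": 1,"x": -0.036,"y": 0,"z": 0,"roll": 0},{"hand": 1,"x": -0.036,"y": 0,"z": 0,"roll": 0},{"hand": 1,"x": -0.036,"y": 0,"z": 0,"roll": 0},{"hand": 1,"x": -0.036,"y": 0,"z": 0,"roll": 0},{"hand": 1,"x": -0.036,"y": 0,"z": 0,"roll": 0}]' --grip_force 40

```text
time: 5.5
tool_pos: [0.5265, 0.2305, 0.0015]
tcp_rot: [2.015, 2.409, -0.0]
wrist_force: [0.7, -3.2, 2.3]
width: 0.366
grip_force: 39.7
```

>>> servo_tool --targets '[{"hand": 1,"x": -0.036,"y": 0,"z": -0.05,"roll": 0},{"hand": 1,"x": -0.036,"y": 0,"z": -0.1,"roll": 0},{"hand": 1,"x": -0.036,"y": 0,"z": -0.15,"roll": 0},{"hand": 1,"x": -0.036,"y": 0,"z": -0.2,"roll": 0},{"hand": 1,"x": -0.036,"y": 0,"z": -0.2,"roll": 0}]'

```text
time: 5.92
tool_pos: [0.5329, 0.2148, 0.1064]
tcp_rot: [2.013, 2.406, 0.013]
wrist_force: [1.9, 1.1, -2.0]
width: 0.354
grip_force: 40.7
```

```bash
python3 st.py .53823 -.0029 .1 10.1
python3 - <<'E'
from h import *
a=cv2.resize(read_camera("side")[85:160,165:265],(400,300),interpolation=2);b=cv2.resize(read_camera("top")[170:245,110:210],(400,300),interpolation=2)
cv2.imwrite("pics/lift.png",np.hstack([a,b])[...,::-1])
E
```

```text
t 5.92 pos [0.5329 0.2148 0.1064] yaw_y 10.16 F [ 1.9  1.1 -2. ] w_mm 30.1 gf 40.7
shift xyz /0.5: [-0.4305 -0.0665  0.0112]
roll 0.0003
```

View pics/lift.png

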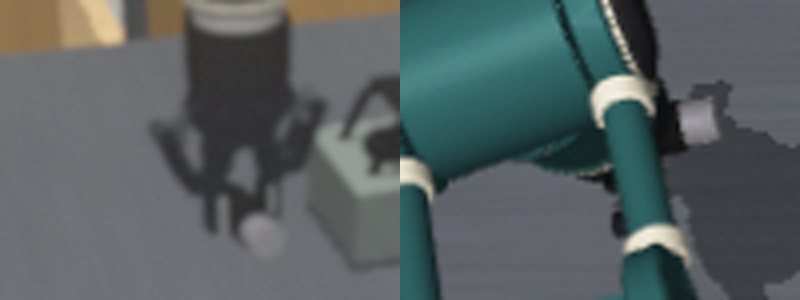

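Run:
```python
from h import *
from scipy.optimize import least_squares
f=lambda P:np.r_[proj("side",P)[0]-[231.2,144.5],proj("top",P)[0]-[190,199.5]]
r=least_squares(f,[.54,.17,.11]); print(r.x,r.fun)
s=bot.read_state(); M=R.from_rotvec(s["tcp_rot"]).as_matrix()
print("in tool",(r.x-s["tool_pos"])@M)
# predicted silhouettes: band/steel boundaries in the two views for nominal pose
for d in (-.027,-.048): 
    P=s["tool_pos"]+M@np.array([d,0,-.021]); print(d,[proj(n,P).round(1) for n in I])
```

```text
[0.53862853 0.16566166 0.12574929] [ 0.35887608 -0.03291742 -0.06038789  0.29567415]
in tool [-0.04881358  0.00015106 -0.0240742 ]
-0.027 [array([[228.3, 142.1]]), array([[181.4, 201.8]])]
-0.048 [array([[231.4, 145.3]]), array([[189.8, 200.1]])]
```

>>> servo_tool --targets '[{"hand": 1,"x": -0.07,"y": -0.01,"z": 0,"roll": 0},{"hand": 1,"x": -0.14,"y": -0.02,"z": 0,"roll": 0},{"hand": 1,"x": -0.21,"y": -0.032,"z": 0,"roll": 0},{"hand": 1,"x": -0.28,"y": -0.043,"z": 0,"roll": 0},{"hand": 1,"x": -0.35,"y": -0.054,"z": 0,"roll": 0},{"hand": 1,"x": -0.4,"y": -0.062,"z": 0,"roll": 0},{"hand": 1,"x": -0.429,"y": -0.0665,"z": 0,"roll": 0},{"hand": 1,"x": -0.429,"y": -0.0665,"z": 0,"roll": 0},{"hand": 1,"x": -0.429,"y": -0.0665,"z": 0,"roll": 0},{"hand": 1,"x": -0.429,"y": -0.0665,"z": 0,"roll": 0}]'

```text
time: 6.85
tool_pos: [0.5332, -0.0033, 0.0994]
tcp_rot: [-2.014, -2.407, 0.002]
wrist_force: [0.2, 0.4, -3.4]
width: 0.362
grip_force: 40.5
```

```bash
python3 st.py .53823 -.0029 .04 10.1
python3 - <<'E'
from h import *
a=cv2.resize(read_camera("side")[150:240,190:310],(800,600),interpolation=2)
cv2.imwrite("pics/over.png",a[...,::-1])
s=bot.read_state(); M=R.from_rotvec(s["tcp_rot"]).as_matrix()
for h in (-.0145,-.024):
  for d in (-.048,-.027,.027,.048):
    print(h,d,((proj("side",s["tool_pos"]+M@np.array([d,0,h]))-[190,150])*800/120).round(0))
E
```

```text
t 6.85 pos [ 0.5332 -0.0033  0.0994] yaw_y 10.15 F [ 0.2  0.4 -3.4] w_mm 30.8 gf 40.5
shift xyz /0.5: [-0.0012  0.0103  0.1188]
roll 0.0003
-0.0145 -0.048 [[438. 260.]]
-0.0145 -0.027 [[412. 232.]]
-0.0145 0.027 [[348. 162.]]
-0.0145 0.048 [[325. 136.]]
-0.024 -0.048 [[438. 240.]]
-0.024 -0.027 [[412. 211.]]
-0.024 0.027 [[349. 142.]]
-0.024 0.048 [[325. 116.]]
```

View pics/over.png

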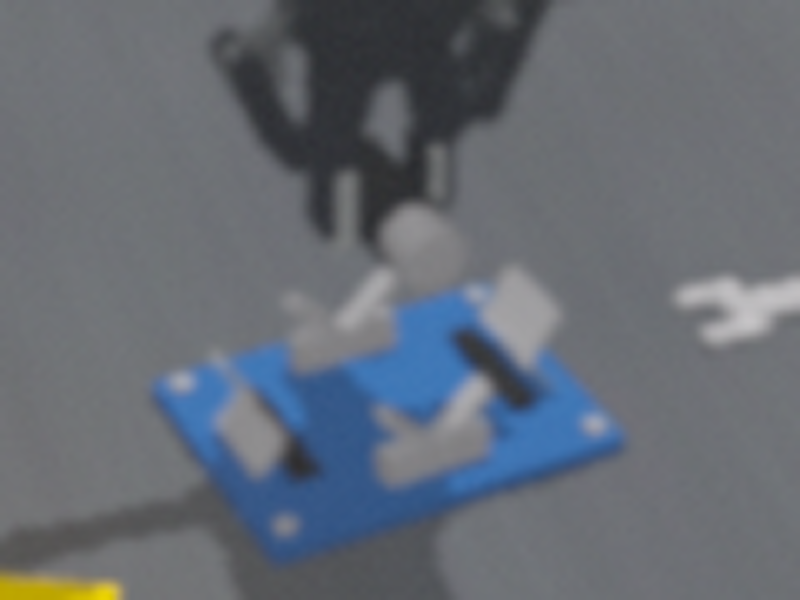

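The roller is held level above the stand (face at about (430,250) matches the prediction). Correct the offset and lower it.

>>> servo_tool --targets '[{"hand": 1,"x": -0.001,"y": 0.01,"z": 0,"roll": 0},{"hand": 1,"x": -0.001,"y": 0.01,"z": 0.02,"roll": 0},{"hand": 1,"x": -0.001,"y": 0.01,"z": 0.05,"roll": 0},{"hand": 1,"x": -0.001,"y": 0.01,"z": 0.08,"roll": 0},{"hand": 1,"x": -0.001,"y": 0.01,"z": 0.105,"roll": 0},{"hand": 1,"x": -0.001,"y": 0.01,"z": 0.119,"roll": 0},{"hand": 1,"x": -0.001,"y": 0.01,"z": 0.119,"roll": 0},{"hand": 1,"x": -0.001,"y": 0.01,"z": 0.119,"roll": 0}]' --grip_force 20

```text
time: 7.57
tool_pos: [0.5393, -0.0033, 0.0412]
tcp_rot: [-2.015, -2.409, 0.001]
wrist_force: [0.3, -0.2, -2.1]
width: 0.362
grip_force: 40.5
```

```bash
python3 st.py .53823 -.0029 .024 10.1
```

```text
t 7.57 pos [ 0.5393 -0.0033  0.0412] yaw_y 10.19 F [ 0.3 -0.2 -2.1] w_mm 30.8 gf 40.5
shift xyz /0.5: [ 0.0012 -0.0019  0.0345]
roll 0.0005
```

>>> servo_tool --targets '[{"hand": 1,"x": 0,"y": -0.002,"z": 0.004,"roll": 0},{"hand": 1,"x": 0,"y": -0.002,"z": 0.008,"roll": 0},{"hand": 1,"x": 0,"y": -0.002,"z": 0.012,"roll": 0},{"hand": 1,"x": 0,"y": -0.002,"z": 0.016,"roll": 0},{"hand": 1,"x": 0,"y": -0.002,"z": 0.02,"roll": 0},{"hand": 1,"x": 0,"y": -0.002,"z": 0.02,"roll": 0}]' --grip_force 20

```text
time: 8.07
tool_pos: [0.5383, -0.0038, 0.0315]
tcp_rot: [-2.016, -2.409, 0.0]
wrist_force: [-0.4, 0.1, -2.6]
width: 0.354
grip_force: 40.5
```

>>> servo_tool --targets '[{"hand": 1,"x": 0,"y": 0,"z": 0.003,"roll": 0},{"hand": 1,"x": 0,"y": 0,"z": 0.006,"roll": 0},{"hand": 1,"x": 0,"y": 0,"z": 0.006,"roll": 0}]'

```text
time: 8.32
tool_pos: [0.5387, -0.0038, 0.0307]
tcp_rot: [-2.016, -2.409, 0.001]
wrist_force: [-7.3, -0.3, 12.0]
width: 0.356
grip_force: 41.9
```

```bash
python3 st.py .53823 -.0029 .024 10.1
```

```text
t 8.32 pos [ 0.5387 -0.0038  0.0307] yaw_y 10.16 F [-7.3 -0.3 12. ] w_mm 30.2 gf 41.9
shift xyz /0.5: [ 0.0019 -0.0006  0.0134]
roll 0.0004
```

>>> servo_tool --targets '[{"hand": 1,"x": 0,"y": -0.001,"z": -0.001,"roll": 0},{"hand": 0,"x": 0,"y": -0.001,"z": -0.001,"roll": 0},{"hand": 0,"x": 0,"y": -0.001,"z": -0.001,"roll": 0},{"hand": 0,"x": 0,"y": -0.001,"z": -0.001,"roll": 0},{"hand": 0,"x": 0,"y": -0.001,"z": -0.001,"roll": 0},{"hand": 0,"x": 0,"y": -0.001,"z": -0.03,"roll": 0},{"hand": 0,"x": 0,"y": -0.001,"z": -0.09,"roll": 0},{"hand": 0,"x": 0,"y": -0.001,"z": -0.17,"roll": 0},{"hand": 0,"x": 0,"y": -0.001,"z": -0.24,"roll": 0},{"hand": 0,"x": 0,"y": -0.001,"z": -0.24,"roll": 0}]'

```text
time: 9.15
tool_pos: [0.5438, -0.0041, 0.1571]
tcp_rot: [2.009, 2.401, 0.013]
wrist_force: [1.3, -0.0, -0.0]
width: 0.496
grip_force: 0.0
```

```bash
python3 st.py .4893 -.2595 .16 -8.6
python3 - <<'E'
from h import *
cv2.imwrite("pics/seated.png",cv2.resize(read_camera("side")[150:240,190:310],(800,600),interpolation=2)[...,::-1])
T=np.array([.53823,-.0029,.044]);u=np.array([-.175,.985,0])
for d in (-.048,-.027,.027,.048): print(d,((proj("side",T+u*d)-[190,150])*800/120).round(0))
E
```

```text
t 9.15 pos [ 0.5438 -0.0041  0.1571] yaw_y 10.17 F [ 1.3 -0.  -0. ] w_mm 42.1 gf 0.0
shift xyz /0.5: [-0.4835 -0.1974 -0.007 ]
roll 0.1043
-0.048 [[444. 403.]]
-0.027 [[419. 374.]]
0.027 [[358. 302.]]
0.048 [[335. 275.]]
```

View pics/seated.png

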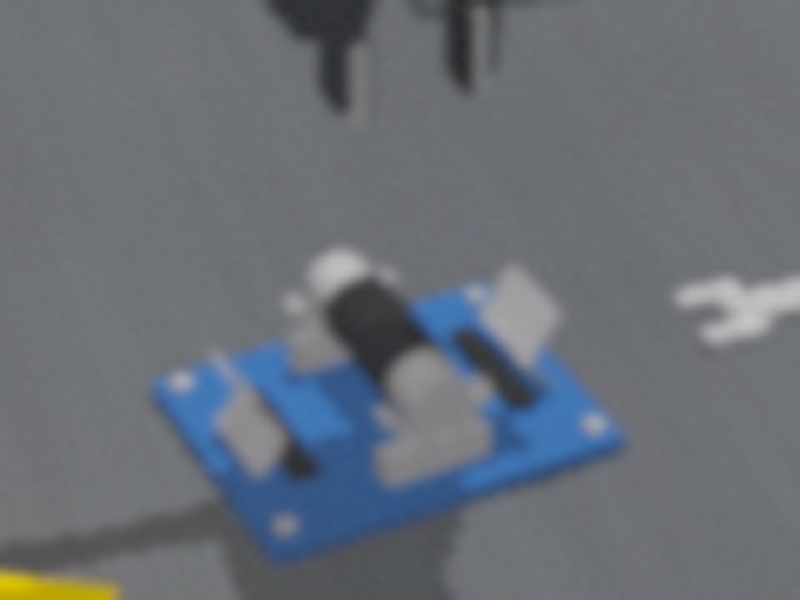

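The roller is seated in both V saddles: ends at (340,270) and (440,395), band centred between them. Next, the cover.

>>> servo_tool --targets '[{"hand": 0,"x": -0.484,"y": -0.2,"z": -0.008,"roll": 0.104},{"hand": 0,"x": -0.484,"y": -0.2,"z": -0.008,"roll": 0.104},{"hand": 0,"x": -0.484,"y": -0.2,"z": -0.008,"roll": 0.104},{"hand": 0,"x": -0.484,"y": -0.2,"z": -0.008,"roll": 0.104},{"hand": 0,"x": -0.484,"y": -0.2,"z": -0.008,"roll": 0.104},{"hand": 0,"x": -0.484,"y": -0.2,"z": -0.008,"roll": 0.104},{"hand": 0,"x": -0.484,"y": -0.2,"z": -0.008,"roll": 0.104},{"hand": 0,"x": -0.484,"y": -0.2,"z": -0.008,"roll": 0.104},{"hand": 0,"x": -0.484,"y": -0.2,"z": -0.008,"roll": 0.104},{"hand": 0,"x": -0.484,"y": -0.2,"z": -0.008,"roll": 0.104}]'

```text
time: 10.03
tool_pos: [0.482, -0.2584, 0.1517]
tcp_rot: [-2.379, -2.048, 0.0]
wrist_force: [-0.3, 0.6, 0.1]
width: 0.496
grip_force: 0.0
```

```bash
python3 st.py .4893 -.2595 .06 -8.6
python3 - <<'E'
from h import *
ms={}
for n,uv in dict(top=(260,203),side=(248,212)).items():
    h=cv2.cvtColor(read_camera(n),cv2.COLOR_RGB2HSV); m=((h[...,0]>98)&(h[...,0]<125)&(h[...,1]>110)).astype(np.uint8)
    k=m*0; cv2.circle(k,uv,50,1,-1); m*=k; m=cv2.morphologyEx(m,cv2.MORPH_OPEN,np.ones((3,3)))
    pts=cv2.findNonZero(m); g=cv2.fillConvexPoly(m*0,cv2.convexHull(pts),1); ms[n]=g*1.; print(n,cv2.boundingRect(pts))
for k in (("top",),("side",),("top","side")): print(k,fit({n:ms[n] for n in k},STAND,np.array([.538,-.003,.177])))
E
```

```text
t 10.03 pos [ 0.482  -0.2584  0.1517] yaw_y -8.55 F [-0.3  0.6  0.1] w_mm 42.2 gf 0.0
shift xyz /0.5: [-0.0002  0.0151  0.1833]
roll 0.0003
top (232, 171, 55, 66)
side (215, 205, 57, 29)
('top',) (array([ 0.53841628, -0.00258267,  0.17186594]), np.float64(83.17254901960784), np.float64(2756.0))
('side',) (array([ 0.53592796, -0.00242954,  0.17665043]), np.float64(659.5725490196078), np.float64(1134.0))
('top', 'side') (array([ 0.53759002, -0.00270871,  0.17540841]), np.float64(754.6705882352942), np.float64(3890.0))
```

>>> servo_tool --targets '[{"hand": 0,"x": 0,"y": 0,"z": 0,"roll": 0},{"hand": 0,"x": 0,"y": 0,"z": 0,"roll": 0},{"hand": 0,"x": 0,"y": 0,"z": 0,"roll": 0}]'

```text
time: 10.38
tool_pos: [0.4827, -0.2589, 0.1528]
tcp_rot: [2.379, 2.051, 0.0]
wrist_force: [0.0, -0.2, 0.0]
width: 0.497
grip_force: 0.0
```

```bash
python3 st.py .4893 -.2595 .063 -8.6
```

```text
t 10.38 pos [ 0.4827 -0.2589  0.1528] yaw_y -8.48 F [ 0.  -0.2  0. ] w_mm 42.3 gf 0.0
shift xyz /0.5: [0.0007 0.0132 0.1797]
roll 0.0007
```

>>> servo_tool --targets '[{"hand": 0,"x": 0,"y": 0.013,"z": 0.01,"roll": 0},{"hand": 0,"x": 0,"y": 0.013,"z": 0.07,"roll": 0},{"hand": 0,"x": 0,"y": 0.013,"z": 0.13,"roll": 0},{"hand": 0,"x": 0,"y": 0.013,"z": 0.165,"roll": 0},{"hand": 0,"x": 0,"y": 0.013,"z": 0.181,"roll": 0},{"hand": 0,"x": 0,"y": 0.013,"z": 0.181,"roll": 0},{"hand": 0,"x": 0,"y": 0.013,"z": 0.181,"roll": 0}]'

```text
time: 10.97
tool_pos: [0.4892, -0.2607, 0.0623]
tcp_rot: [-2.381, -2.05, 0.0]
wrist_force: [-0.9, -0.4, 0.3]
width: 0.504
grip_force: 0.0
```

```bash
python3 st.py .4893 -.2595 .062 -8.6
```

```text
t 10.97 pos [ 0.4892 -0.2607  0.0623] yaw_y -8.55 F [-0.9 -0.4  0.3] w_mm 42.8 gf 0.0
shift xyz /0.5: [ 0.0025 -0.0001  0.0007]
roll 0.0003
```

>>> servo_tool --targets '[{"hand": 1,"x": 0.002,"y": 0,"z": 0,"roll": 0},{"hand": 1,"x": 0.002,"y": 0,"z": 0,"roll": 0},{"hand": 1,"x": 0.002,"y": 0,"z": 0,"roll": 0},{"hand": 1,"x": 0.002,"y": 0,"z": 0,"roll": 0},{"hand": 1,"x": 0.002,"y": 0,"z": 0,"roll": 0},{"hand": 1,"x": 0.002,"y": 0,"z": 0,"roll": 0},{"hand": 1,"x": 0.002,"y": 0,"z": 0,"roll": 0}]' --grip_force 100

```text
time: 11.55
tool_pos: [0.4904, -0.2604, 0.0644]
tcp_rot: [2.379, 2.047, 0.002]
wrist_force: [-0.2, 0.3, 6.2]
width: 0.164
grip_force: 98.2
```

```bash
python3 st.py .538 -.0027 .17 10.0
```

```text
t 11.55 pos [ 0.4904 -0.2604  0.0644] yaw_y -8.56 F [-0.2  0.3  6.2] w_mm 14.0 gf 98.2
shift xyz /0.5: [ 0.5236  0.0182 -0.2118]
roll -0.1031
```

>>> servo_tool --targets '[{"hand": 1,"x": 0,"y": 0,"z": -0.02,"roll": 0},{"hand": 1,"x": 0,"y": 0,"z": -0.06,"roll": 0},{"hand": 1,"x": 0,"y": 0,"z": -0.12,"roll": 0},{"hand": 1,"x": 0,"y": 0,"z": -0.18,"roll": 0},{"hand": 1,"x": 0,"y": 0,"z": -0.21,"roll": 0},{"hand": 1,"x": 0,"y": 0,"z": -0.21,"roll": 0}]'

```text
time: 12.05
tool_pos: [0.4917, -0.2614, 0.1728]
tcp_rot: [2.374, 2.044, 0.005]
wrist_force: [0.4, -0.8, -1.0]
width: 0.163
grip_force: 97.9
```

```bash
python3 st.py .538 -.0027 .17 10.0
python3 - <<'E'
from h import *
s=bot.read_state(); M=R.from_rotvec(s["tcp_rot"]).as_matrix(); z0=.1695-.0644
for n,uv,t in (("side",proj("side",s["tool_pos"]-[0,0,.003])[0],135),("top",proj("top",s["tool_pos"])[0],115)):
    im=read_camera(n).mean(2); k=np.zeros(im.shape,np.uint8); cv2.circle(k,tuple(int(a) for a in uv),38,1,-1)
    m=((im>t)*k).astype(np.uint8); c=max(cv2.findContours(m,0,1)[0],key=cv2.contourArea)
    g=cv2.fillConvexPoly(m*0,cv2.convexHull(c),1)*1.
    P=[COVER[0]+[0,0,z0]]
    print(n,fit({n:g},P,np.array([s["tool_pos"][0],s["tool_pos"][1],np.radians(-8.5)])))
E
```

```text
t 12.05 pos [ 0.4917 -0.2614  0.1728] yaw_y -8.56 F [ 0.4 -0.8 -1. ] w_mm 13.9 gf 97.9
shift xyz /0.5: [0.5253 0.0145 0.0038]
roll -0.1031
side (array([ 0.47719289, -0.20172909, -0.21778822]), np.float64(1218.2862745098041), np.float64(228.0))
top (array([ 0.49396369, -0.25043734, -0.11505966]), np.float64(952.2039215686274), np.float64(848.0))
```

>>> servo_tool --targets '[{"hand": 1,"x": 0.06,"y": 0.002,"z": 0,"roll": -0.012},{"hand": 1,"x": 0.13,"y": 0.004,"z": 0,"roll": -0.026},{"hand": 1,"x": 0.2,"y": 0.006,"z": 0,"roll": -0.04},{"hand": 1,"x": 0.27,"y": 0.008,"z": 0,"roll": -0.054},{"hand": 1,"x": 0.34,"y": 0.01,"z": 0,"roll": -0.068},{"hand": 1,"x": 0.41,"y": 0.012,"z": 0,"roll": -0.082},{"hand": 1,"x": 0.47,"y": 0.014,"z": 0,"roll": -0.095},{"hand": 1,"x": 0.51,"y": 0.0145,"z": 0,"roll": -0.103},{"hand": 1,"x": 0.525,"y": 0.0145,"z": 0,"roll": -0.103},{"hand": 1,"x": 0.525,"y": 0.0145,"z": 0,"roll": -0.103}]'

```text
time: 12.98
tool_pos: [0.5337, 0.0005, 0.165]
tcp_rot: [-2.015, -2.406, 0.004]
wrist_force: [0.0, 0.6, -1.1]
width: 0.162
grip_force: 97.8
```

>>> servo_tool --targets '[{"hand": 1,"x": 0,"y": 0,"z": 0,"roll": 0},{"hand": 1,"x": 0,"y": 0,"z": 0,"roll": 0},{"hand": 1,"x": 0,"y": 0,"z": 0,"roll": 0}]'

```text
time: 13.23
tool_pos: [0.5348, -0.0024, 0.1668]
tcp_rot: [-2.021, -2.404, 0.001]
wrist_force: [0.3, -0.7, -2.0]
width: 0.163
grip_force: 97.8
```

```bash
python3 st.py .538 -.0027 .12 10.0
```

```text
t 13.23 pos [ 0.5348 -0.0024  0.1668] yaw_y 9.88 F [ 0.3 -0.7 -2. ] w_mm 13.9 gf 97.8
shift xyz /0.5: [-0.0016  0.0064  0.0935]
roll -0.0006
```

>>> servo_tool --targets '[{"hand": 1,"x": -0.0015,"y": 0.0065,"z": 0.01,"roll": 0},{"hand": 1,"x": -0.0015,"y": 0.0065,"z": 0.04,"roll": 0},{"hand": 1,"x": -0.0015,"y": 0.0065,"z": 0.07,"roll": 0},{"hand": 1,"x": -0.0015,"y": 0.0065,"z": 0.085,"roll": 0},{"hand": 1,"x": -0.0015,"y": 0.0065,"z": 0.085,"roll": 0},{"hand": 1,"x": -0.0015,"y": 0.0065,"z": 0.085,"roll": 0},{"hand": 1,"x": -0.0015,"y": 0.0065,"z": 0.085,"roll": 0}]'

```text
time: 13.82
tool_pos: [0.5391, -0.0016, 0.1254]
tcp_rot: [2.02, 2.405, 0.001]
wrist_force: [0.9, -0.1, -1.9]
width: 0.163
grip_force: 97.8
```

```bash
python3 st.py .538 -.0027 .097 10.0;  python3 - <<'E'
from h import *
a=cv2.resize(read_camera("side")[150:240,190:310],(400,300),interpolation=2);b=cv2.resize(read_camera("top")[165:240,215:315],(400,300),interpolation=2)
T=np.array([.538,-.0027,0]);c,s=np.cos(.175),np.sin(.175)
def dots(img,n,o,k,w,h,col):
  for q in w:
    P=T+[q[0]*c-q[1]*s,q[0]*s+q[1]*c,q[2]]; uv=(proj(n,P)[0]-o+.5)*k; cv2.circle(img,tuple(int(x) for x in uv),2,col,-1)
z=bot.read_state()["tool_pos"][2]-.0644
for w,col in ((box(0,0,.01,.01,.16,.12),(255,0,0)),(box(0,0,z+.059,z+.059,.11,.09),(255,255,0)),(box(0,0,z,z,.105,.056),(0,255,0))):
  dots(a,"side",[190,150],400/120,w,0,col); dots(b,"top",[215,165],4,w,0,col)
cv2.imwrite("pics/pre.png",np.hstack([a,b])[...,::-1])
E
```

```text
t 13.82 pos [ 0.5391 -0.0016  0.1254] yaw_y 9.95 F [ 0.9 -0.1 -1.9] w_mm 13.8 gf 97.8
shift xyz /0.5: [-0.0017 -0.0026  0.0569]
roll -0.0003
```

View pics/pre.png

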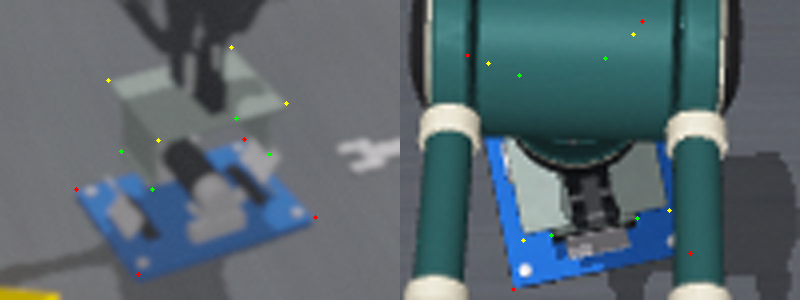

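The cover sits square over the stand: its plate corners in the side view, (113,85) and (288,103), fall on the predicted dots to about a pixel, and the roller is still seated. I'll correct by about 1 mm and go down.

>>> servo_tool --targets '[{"hand": 1,"x": -0.0017,"y": -0.0026,"z": 0.0,"roll": 0},{"hand": 1,"x": -0.0017,"y": -0.0026,"z": 0.015,"roll": 0},{"hand": 1,"x": -0.0017,"y": -0.0026,"z": 0.03,"roll": 0},{"hand": 1,"x": -0.0017,"y": -0.0026,"z": 0.044,"roll": 0},{"hand": 1,"x": -0.0017,"y": -0.0026,"z": 0.054,"roll": 0},{"hand": 1,"x": -0.0017,"y": -0.0026,"z": 0.054,"roll": 0},{"hand": 1,"x": -0.0017,"y": -0.0026,"z": 0.054,"roll": 0}]'

```text
time: 14.5
tool_pos: [0.5367, -0.0023, 0.0968]
tcp_rot: [-2.019, -2.405, 0.002]
wrist_force: [-0.3, 0.5, -1.5]
width: 0.164
grip_force: 97.8
```

```bash
python3 st.py .538 -.0027 .0855 10.0
```

```text
t 14.5 pos [ 0.5367 -0.0023  0.0968] yaw_y 9.99 F [-0.3  0.5 -1.5] w_mm 13.9 gf 97.8
shift xyz /0.5: [-0.0012  0.0025  0.0226]
roll -0.0001
```

>>> servo_tool --targets '[{"hand": 1,"x": -0.001,"y": 0.002,"z": 0.003,"roll": 0},{"hand": 1,"x": -0.001,"y": 0.002,"z": 0.006,"roll": 0},{"hand": 1,"x": -0.001,"y": 0.002,"z": 0.009,"roll": 0},{"hand": 1,"x": -0.001,"y": 0.002,"z": 0.012,"roll": 0},{"hand": 1,"x": -0.001,"y": 0.002,"z": 0.012,"roll": 0}]'

```text
time: 14.92
tool_pos: [0.5378, -0.0029, 0.0918]
tcp_rot: [-2.019, -2.406, 0.002]
wrist_force: [-3.0, -0.6, 2.1]
width: 0.167
grip_force: 98.3
```

>>> servo_tool --targets '[{"hand": 1,"x": 0,"y": 0,"z": 0.002,"roll": 0},{"hand": 1,"x": 0,"y": 0,"z": 0.004,"roll": 0},{"hand": 1,"x": 0,"y": 0,"z": 0.004,"roll": 0}]'

```text
time: 15.17
tool_pos: [0.5386, -0.0028, 0.0906]
tcp_rot: [2.019, 2.406, 0.0]
wrist_force: [-4.6, -0.4, 6.7]
width: 0.168
grip_force: 99.0
```

>>> servo_tool --targets '[{"hand": 1,"x": 0,"y": 0,"z": 0.002,"roll": 0},{"hand": 1,"x": 0,"y": 0,"z": 0.004,"roll": 0},{"hand": 1,"x": 0,"y": 0,"z": 0.004,"roll": 0}]'

```text
time: 15.42
tool_pos: [0.539, -0.0029, 0.0892]
tcp_rot: [2.019, 2.406, 0.001]
wrist_force: [-5.8, -1.1, 9.2]
width: 0.164
grip_force: 99.3
```

>>> servo_tool --targets '[{"hand": 1,"x": 0,"y": -0.003,"z": 0.002,"roll": 0},{"hand": 1,"x": 0,"y": -0.003,"z": 0.004,"roll": 0},{"hand": 1,"x": 0,"y": -0.003,"z": 0.004,"roll": 0}]'

```text
time: 15.67
tool_pos: [0.5377, -0.0031, 0.0865]
tcp_rot: [2.019, 2.405, 0.002]
wrist_force: [-1.6, -1.3, 2.2]
width: 0.163
grip_force: 98.5
```

>>> servo_tool --targets '[{"hand": 1,"x": 0,"y": 0,"z": 0.002,"roll": 0},{"hand": 1,"x": 0,"y": 0,"z": 0.004,"roll": 0},{"hand": 1,"x": 0,"y": 0,"z": 0.004,"roll": 0}]'

```text
time: 15.92
tool_pos: [0.5367, -0.0028, 0.0825]
tcp_rot: [-2.02, -2.406, 0.0]
wrist_force: [1.5, 0.0, -6.3]
width: 0.164
grip_force: 97.6
```

>>> servo_tool --targets '[{"hand": 1,"x": 0,"y": 0,"z": 0.002,"roll": 0},{"hand": 1,"x": 0,"y": 0,"z": 0.004,"roll": 0},{"hand": 1,"x": 0,"y": 0,"z": 0.004,"roll": 0}]'

```text
time: 16.17
tool_pos: [0.5369, -0.0029, 0.0815]
tcp_rot: [-2.019, -2.406, 0.0]
wrist_force: [-0.1, 0.6, -1.6]
width: 0.163
grip_force: 98.2
```

>>> servo_tool --targets '[{"hand": 1,"x": 0,"y": 0.001,"z": 0.002,"roll": 0},{"hand": 1,"x": 0,"y": 0.001,"z": 0.005,"roll": 0},{"hand": 1,"x": 0,"y": 0.001,"z": 0.008,"roll": 0},{"hand": 1,"x": 0,"y": 0.001,"z": 0.008,"roll": 0}]'

```text
time: 16.5
tool_pos: [0.538, -0.0029, 0.0784]
tcp_rot: [2.019, 2.406, 0.001]
wrist_force: [-1.8, -0.2, 4.1]
width: 0.163
grip_force: 99.1
```

>>> servo_tool --targets '[{"hand": 1,"x": 0,"y": 0,"z": 0.003,"roll": 0},{"hand": 1,"x": 0,"y": 0,"z": 0.005,"roll": 0},{"hand": 1,"x": 0,"y": 0,"z": 0.005,"roll": 0}]'

```text
time: 16.75
tool_pos: [0.5381, -0.0029, 0.0766]
tcp_rot: [2.019, 2.406, 0.001]
wrist_force: [-4.3, 0.5, 9.2]
width: 0.168
grip_force: 99.8
```

>>> servo_tool --targets '[{"hand": 1,"x": 0,"y": -0.001,"z": 0.003,"roll": 0},{"hand": 1,"x": 0,"y": -0.001,"z": 0.005,"roll": 0},{"hand": 1,"x": 0,"y": -0.001,"z": 0.005,"roll": 0},{"hand": 1,"x": 0,"y": -0.001,"z": 0.005,"roll": 0},{"hand": 1,"x": 0,"y": -0.001,"z": 0.005,"roll": 0}]'

```text
time: 17.17
tool_pos: [0.5382, -0.0029, 0.0753]
tcp_rot: [2.019, 2.405, 0.002]
wrist_force: [-4.3, 0.7, 14.3]
width: 0.164
grip_force: 100.5
```

>>> servo_tool --targets '[{"hand": 1,"x": 0,"y": 0,"z": 0.003,"roll": 0},{"hand": 1,"x": 0,"y": 0,"z": 0.003,"roll": 0},{"hand": 1,"x": 0,"y": 0,"z": 0.003,"roll": 0},{"hand": 1,"x": 0,"y": 0,"z": 0.003,"roll": 0}]'

```text
time: 17.5
tool_pos: [0.5383, -0.0029, 0.0752]
tcp_rot: [2.019, 2.405, 0.002]
wrist_force: [-8.0, 1.2, 22.1]
width: 0.168
grip_force: 101.8
```

```bash
python3 st.py .538 -.0027 .075 10.0
```

```text
t 17.5 pos [ 0.5383 -0.0029  0.0752] yaw_y 9.99 F [-8.   1.2 22.1] w_mm 14.3 gf 101.8
shift xyz /0.5: [ 0.0005 -0.0004  0.0004]
roll -0.0001
```

```bash
python3 -c "
from workcell import ticket
print(ticket.finish_job())"
```

```text
the job is handed in; nothing more can be done
None
```

I handed the job in at about 17.5 s: the roller is in both V saddles and released, and the gripper is still pressing the cover onto its fully squeezed buffers with about 22 N. That the catches snapped is read from the sudden drop in force, as I took no picture after pressing.

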